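# Unlock a sheet clamp and hold its spring jaw open at the index

## Robot

A 6-joint arm with a two-finger parallel gripper is mounted at the origin on the work surface. World frame = base frame: x ahead of the robot, y to its left, z up, the work surface at z = 0. Lengths are in m, angles in rad, forces in N, time in s.
With the tool pointing down it reaches from about 0.3 to 0.75 m from the base axis. Payload 8.5 kg.
Tool frame: the origin (TCP) lies at the very end of the fingers, on their centre line; the grasp point (between the pads) lies 19 mm behind it; x points along the fingers, y is the direction in which the jaws open and shut, and the axes are right-handed (so a half turn about x gives the same grasp; the last joint's range is limited). The gripper opens to 88 mm and grips with 3 to 60 N. Pads are 18 mm wide; open, the fingers measure 123 mm over their backs; the gripper's body (75 mm by 187 mm) begins 45 mm behind the grasp point.
Start: joints at [1.042, 0.381, 1.297, -0, 1.464, -0.215], TCP at [0.17, 0.523, 0.239] pointing down, gripper open.
Joint ranges: [-3.11, 3.11], [-0.89, 2.33], [0.22, 2.48], [-1.42, 4.56], [0.17, 2.85], [-2.88, 2.88]. Speed limits (rad/s): [2.39, 2.39, 3.14, 3.14, 3.14, 3.14].

## Interface

Orientations are given as a 3x3 rotation matrix whose columns are the frame's x, y, z axes.
In Python, from bench import observe, viewer, sign_off gives the robot as it stands.
- The arm moves only by the tool send_rows, never from a script. Its argument "plan" is a list of rows, each a list of 7 numbers: the shift along the tool's x, y, z in m, then the turn, a rotation vector about the tool's x, y, z in rad, then the gripper's target within -1 to 1 (fully open at 1, half-way at 0, shut at -1). A call has exactly 10 rows; each row is the pose to reach, as a shift and turn from the pose measured when the call began, along the tool's axes at that moment; what a row does not reach only later rows make up. A row lasts 1/10 s, in which the tool goes at most 50 mm and 8.59 degrees, less where a joint would pass 70% of its speed; a pose out of reach is approached as far as the arm can. A call with a gripper value outside its range is refused whole. The fingers move at their own pace and stop on an object; "newtons" is the grip in N (left out, the last holds). Time passes only in rows, so rows that repeat a pose let the fingers close, or fill a call up. It gives the time, the measured TCP pose, the force and the opening at its end, in the units of the state.
- observe(): the state, without advancing time (a new reading comes with each control period).
- viewer.capture(name): name is "scene" or "top"; returns the picture (384x512x3 uint8, red, green, blue); there is no depth.
- viewer.camera_params(name): a dict with "fx", "fy", "cx", "cy" (pixels), "world_to_cam" (4x4, takes a point from world to camera coordinates). Camera axes: x right, y down, z forward; pixel columns grow to the right and rows downward; lengths in m; the calibration is good to about 2 mm. A picture is of the moment at which its call begins. camera_params takes no time and is no camera call.
- sign_off(): hands the job in, once; it reports no verdict.
The state is a dict: "clock": time; "joint_positions": joint angles; "dq": joint speeds; "joint_efforts": joint torques, N m; "position": TCP position; "tool_rot": TCP orientation; "ft_force": force on the tool from outside, world axes, zero at the start; "torque": the same for the moment, N m; "grip_width": finger opening in m.
Only numpy, scipy, OpenCV 4.12 (cv2) and the standard library are available. Lean on these libraries where they do the work, as an engineer would, in place of code of your own. Each camera call takes 0.05 s, during which the arm holds its last target.

## Task

Get the spring clamp ready to take a sign panel: pull the locking pin up out of its sleeve on the clamp and stand it, point down, in the empty round pin holder. Then draw the clamp's handle out against its spring until the handle's pointer is level with the tip of the index block, and finish while still holding it there - do not let go. Leave the index block where it is set and the other things on the bench undisturbed.

Things in the scene. Friction and masses are not known exactly. Their poses are not given: they have to be found in the camera images.
- clamp: Fixed clamp on a grey base plate; the origin lies on the bench surface. In its frame (z up): plate from x -200 to 150, y -97 to 92, 12 mm thick. A fixed steel anvil at the back (x 110 to 145, top z 82). The handle is pulled out along the clamp's -x, which roughly faces the robot. The lock-pin sleeve, a dark steel tube 28 mm across, stands at x -25, y 65 (top z 60). An aluminium index rail runs along x at y -85.
- sleeve_mouth (a point): Centre of the sleeve's mouth, 60 mm above the bench. The bore is 15 mm wide and 43 mm deep.
- pin: Loose steel locking pin, about 0.14 kg, standing upright in the sleeve at the start. Origin: centre of the foot (point) end; z runs up along the pin to its head. Shank 12 mm in diameter and 90 mm long, then a round head 22 mm in diameter and 45 mm long (z 90 to 135). While it is in the sleeve (foot 17 mm above the bench) it stands in the way of a cross arm on the sliding jaw (arm z 68 to 84, 7 mm behind the pin) and blocks the pull.
- holder: Empty steel pin holder standing loose on the bench (0.8 kg), left or right of the clamp: an upright tube, 48 mm outside, 40 mm inside, on a round foot 72 mm across. Origin: centre of its underside. Rim 90 mm and inner floor 12 mm above the bench. The pin stands in it with play, leaning a little.
- handle (a point): Black upright handle plate of the sliding jaw, 16 mm thick (clamp x) by 50 mm wide (clamp y); this point is the centre of its top face, 100 mm above the bench; its axes are those of the clamp. The plate moves with the jaw. The upper 60 mm are free on all sides: 50 mm or more in front, 80 mm behind down to the jaw bar (top 36 mm above the bench).
- jaw (a joint): Pull-out of jaw and handle in m: 0 = home (jaw shut on the anvil), growing along the clamp's -x, at most 0.100. A spring draws it home: about 4.5 N at 0 and 90 N/m more, so 9 to 12 N at the index; little friction.
- index (a joint): Setting of the index block along its rail in m, on the same scale as joint jaw: the pointer is level with the index tip when jaw equals index. It stays where set (it slips only above 15 N); set between 0.045 and 0.085 at the start.
- pointer (a point): Tip of the thin steel pointer on the handle's side towards the clamp's -y; 54 mm above the bench; its axes are those of the clamp.
- index_mark (a point): Tip of the thin finger on the steel index block (22 mm square, 12 mm high, with a small round screw head), pointing to the clamp's +y, 46 mm above the bench; its axes are those of the clamp.
- toolpot: Bystander: blue tool pot, 80 mm wide, 100 mm high, full of screwdrivers rising to 155 mm. Origin: centre of its underside.
- mallet: Bystander: wooden mallet lying down, head 80 mm thick and 120 mm long, handle 236 mm. Origin: under the middle of the head.
- square: Bystander: try square lying flat, wooden stock 100 by 18 by 14 mm, steel blade 160 mm. Origin: under the middle of the stock.
- collar: Bystander: dark steel collar lying flat, 70 mm wide, 25 mm high. Origin: centre of its underside.
- tin: Bystander: closed tin, 66 mm wide, 90 mm high. Origin: centre of its underside.
- angle: Bystander: offcut of aluminium angle, 120 mm long, legs 40 mm. Origin: under the middle of the flat leg.
Mind the look-alikes: they are no part of the job. There is more than one size of the pin; the one meant has the size given above. Of the things that look like the holder, the smaller one is meant.

How it is judged:
By the outcome, as a careful person would: the job done as asked, in the order asked, and still so for the second after the job is handed in, while the arm keeps its last pose, push and grip.
It also fails if it takes over 53 s, if anything falls off the work surface, if the arm or the gripper's body presses on something with over 40 N, if the wrist force passes 120 N, or if a joint passes its speed limit or range.

## Working session

There is one attempt and no reset: what is moved stays moved. The work goes in short steps, Python scripts to look and compute and a tool call to move; the robot and the scene stay as the last step left them, time stands still between calls to the robot, and variables do not carry over. Pictures are saved under pics/ and viewed, and the job is handed in when it is done.

Besides the shell and the picture viewer there is one more tool, called after "Request:" by a JSON object that holds its "name" and its "arguments", one argument or row to a line. send_rows: Moves the arm, as the interface text tells. Its arguments: {"type":"object","properties":{"plan":{"type":"array","items":{"type":"array","items":{"type":"number"}}},"newtons":{"type":"number"}},"required":["plan"]}

```bash
mkdir -p pics; ls; python3 - <<'E'
from bench import observe, viewer
import cv2, numpy as np
for n in("scene","top"):
    im=viewer.capture(n); np.save(f"pics/{n}0.npy",im)
    cv2.imwrite(f"pics/{n}0.png",cv2.resize(im[:,:,::-1],(800,600),interpolation=cv2.INTER_CUBIC))
    p=viewer.camera_params(n); print(n,{k:np.round(v,4).tolist() for k,v in p.items()})
print({k:np.round(v,3).tolist() for k,v in observe().items()})
E
```

```text
pics
scene {'fx': 431.3527, 'fy': 431.3527, 'cx': 255.6378, 'cy': 184.9209, 'world_to_cam': [[0.0953, 0.9954, -0.0005, -0.0005], [0.7489, -0.072, -0.6588, -0.3594], [-0.6558, 0.0624, -0.7523, 1.5114], [0.0, 0.0, 0.0, 1.0]]}
top {'fx': 423.5602, 'fy': 423.5602, 'cx': 260.2138, 'cy': 195.491, 'world_to_cam': [[0.0272, -0.9996, -0.0004, -0.0505], [-0.9859, -0.0267, -0.1655, 0.5548], [0.1654, 0.0049, -0.9862, 1.3901], [0.0, 0.0, 0.0, 1.0]]}
{'clock': 0.1, 'joint_positions': [1.042, 0.381, 1.298, -0.0, 1.464, -0.215], 'dq': [0.0, -0.001, -0.001, -0.0, 0.001, -0.0], 'joint_efforts': [0.004, -43.865, -22.492, 0.071, 0.034, -0.0], 'position': [0.17, 0.523, 0.238], 'tool_rot': [[-0.001, 0.309, 0.951], [-0.001, 0.951, -0.309], [-1.0, -0.001, -0.0]], 'ft_force': [0.406, -0.187, 1.689], 'torque': [-0.008, 0.03, -0.036], 'grip_width': 0.088}
```

View pics/scene0.png

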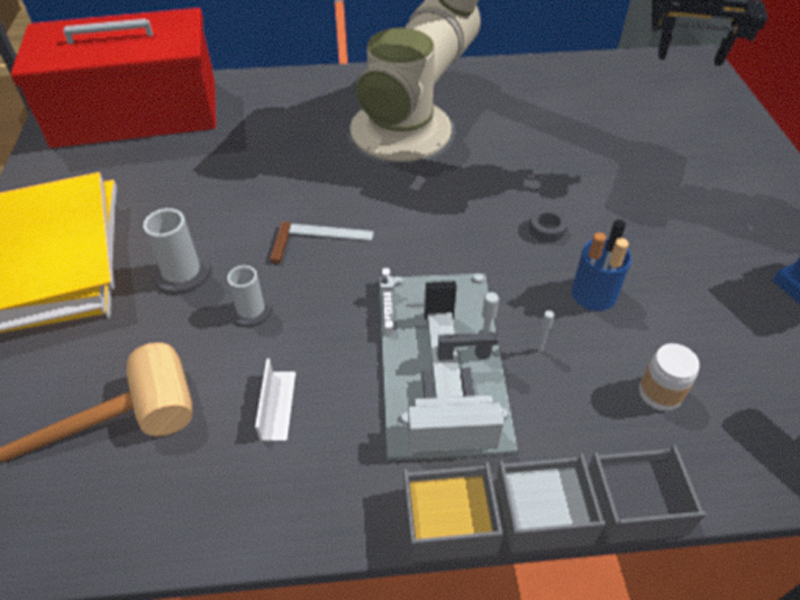

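View pics/top0.png

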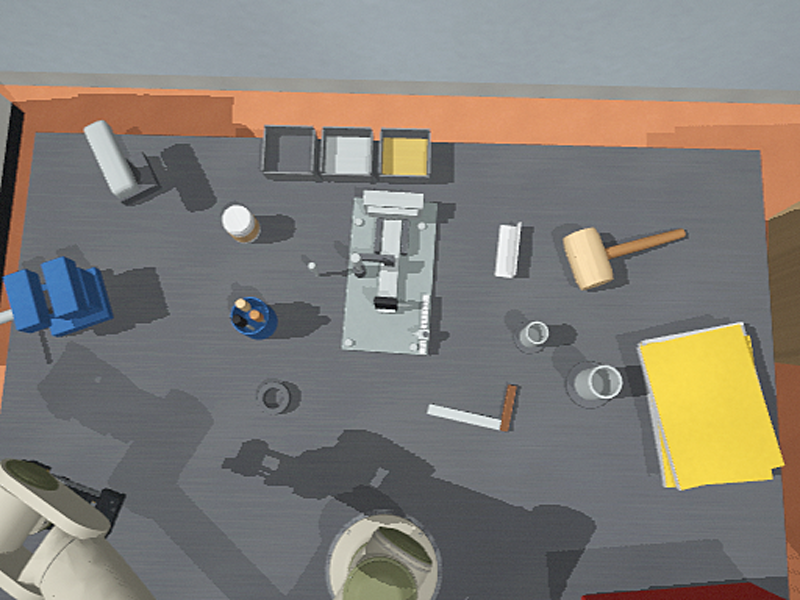

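Candidates, in 800x600 pixels. Pin: the one in the sleeve at scene (490,300), or the thin standing pin at scene (548,320). Holder: the small tube at scene (245,290), or the large tube at scene (175,250). By the description I take the sleeve pin and the small tube, and I'll check both in close crops.

```bash
cat > h.py <<'E'
import numpy as np, cv2
from bench import observe, viewer
def P(n): return viewer.camera_params(n)
def proj(n,X):
    p=P(n); c=p["world_to_cam"]@np.r_[X,1]; return np.array([p["fx"]*c[0]/c[2]+p["cx"],p["fy"]*c[1]/c[2]+p["cy"]])
def ray(n,u,v):
    p=P(n); W=np.array(p["world_to_cam"]);R=W[:3,:3];o=-R.T@W[:3,3]
    d=R.T@np.array([(u-p["cx"])/p["fx"],(v-p["cy"])/p["fy"],1.]);return o,d/np.linalg.norm(d)
def onz(n,u,v,z):
    o,d=ray(n,u,v); return o+d*(z-o[2])/d[2]
def tri(uv1,uv2):
    o1,d1=ray("scene",*uv1);o2,d2=ray("top",*uv2)
    A=np.c_[d1,-d2];s=np.linalg.lstsq(A,o2-o1,rcond=None)[0]
    a=o1+s[0]*d1;b=o2+s[1]*d2;return (a+b)/2,np.linalg.norm(a-b)
def crop(im,x0,y0,w,h,s,f):
    c=cv2.resize(im[y0:y0+h,x0:x0+w,::-1],(w*s,h*s),interpolation=cv2.INTER_NEAREST)
    st=10
    for k in range(0,w,st): cv2.putText(c,str(x0+k),(k*s,8),0,.3,(0,0,255),1); cv2.line(c,(k*s,0),(k*s,4),(0,0,255))
    for k in range(0,h,st): cv2.putText(c,str(y0+k),(0,k*s+3),0,.3,(0,0,255),1)
    cv2.imwrite(f,c)
E
python3 - <<'E'
from h import *
s=np.load("pics/scene0.npy");t=np.load("pics/top0.npy")
crop(s,235,165,125,130,6-1,"pics/c1.png")
crop(t,190,115,100,120,5,"pics/c2.png")
crop(s,85,120,100,95,6,"pics/c3.png")
crop(t,320,190,90,80,6,"pics/c4.png")
E
```

```text
(no output)
```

View pics/c1.png

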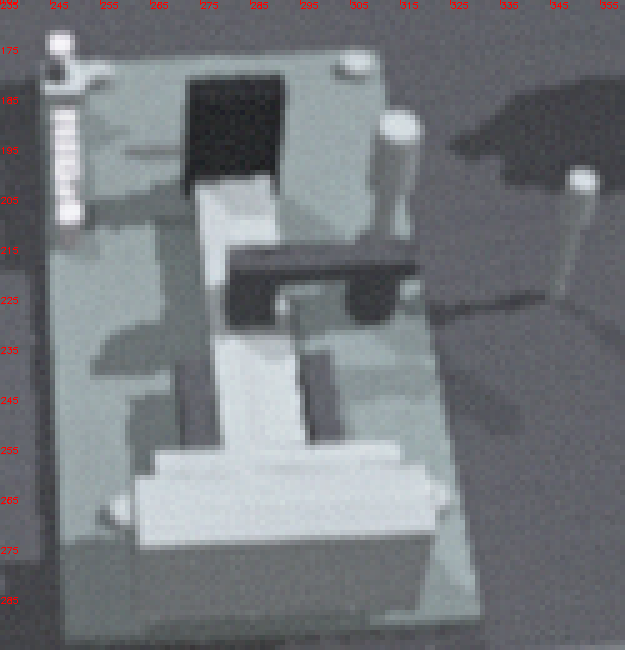

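View pics/c2.png

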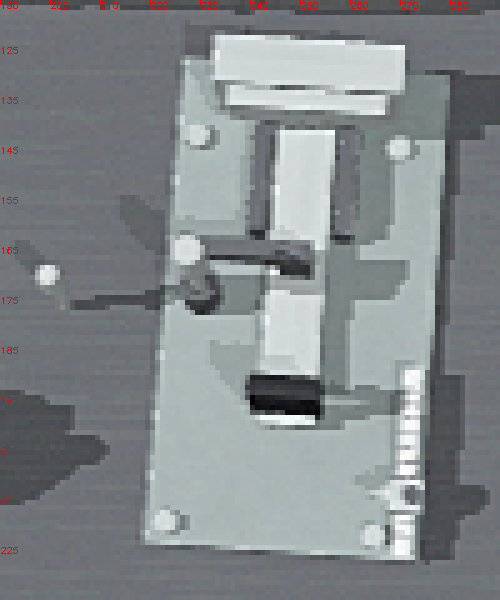

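View pics/c3.png

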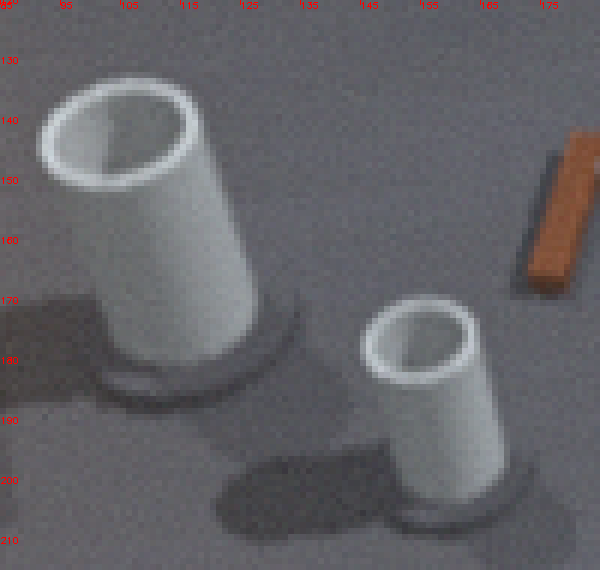

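View pics/c4.png

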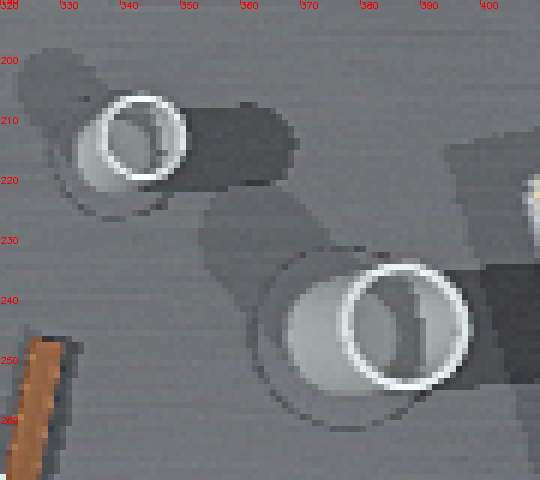

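The crops confirm it. The sleeve pin (scene 315,190; top 227.6,164.6) has the thick head, and the thin pin at scene (351,200) stands loose on the bench. The small holder's rim is at scene (155,177) and top (342,213). Next I'll measure them.

```bash
cat > m.py <<'E'
from h import *
def blob(im,x0,y0,x1,y1,f):
    m=np.zeros(im.shape[:2],np.uint8); m[y0:y1,x0:x1]=f(im[y0:y1,x0:x1].astype(int))
    n,l,s,c=cv2.connectedComponentsWithStats(m)
    k=1+np.argmax(s[1:,4]); return (l==k).astype(np.uint8),c[k],s[k]
E
python3 - <<'E'
from m import *
s=np.load("pics/scene0.npy");t=np.load("pics/top0.npy")
br=lambda th:(lambda a:a.min(2)>th)
_,a,sa=blob(s,308,184,322,196,br(200)); _,b,sb=blob(t,222,158,232,169,br(200))
print("pinhead",a,sa,b,sb,tri(a,b),onz("scene",*a,.152),onz("top",*b,.152))
_,a,sa=blob(s,90,130,130,155,br(170)) if 0 else blob(s,143,168,166,186,br(165)); mb=blob(t,334,203,351,222,br(185)); 
ms=_
for n,m in(("scene",ms),("top",mb[0])):
    c=max(cv2.findContours(m,cv2.RETR_EXTERNAL,cv2.CHAIN_APPROX_NONE)[0],key=len); e=cv2.fitEllipse(c); print("rim",n,e,onz(n,*e[0],.09), "width m", )
    k=c[:,0,:]; pts=np.array([onz(n,*q,.09) for q in k]); print(pts.min(0),pts.max(0))
# handle top black
mt,c,st=blob(t,236,185,258,202,lambda a:a.max(2)<60); r=cv2.minAreaRect(cv2.findContours(mt,0,1)[0][0]); print("handle top",c,st,r,onz("top",*c,.1))
print([np.round(onz("top",*q,.1),4) for q in cv2.boxPoints(r)])
# plate: green-grey mask
hsv=cv2.cvtColor(t,cv2.COLOR_RGB2HSV); print(t[200,230],t[215,240],t[150,225],t[180,180])
E
```

```text
pinhead [314.42857143 189.57142857] [312 188   6   4  21] [226.91666667 164.5       ] [225 162   5   6  24] (array([0.63529107, 0.07350346, 0.15234632]), np.float64(0.0020906444113766667)) [0.63505712 0.07465136 0.152     ] [0.63517986 0.07249819 0.152     ]
rim scene ((150.57424926757812, 177.03082275390625), (8.962103843688965, 10.231528282165527), 24.839319229125977) [ 0.50208437 -0.31538983  0.09      ] width m
[ 0.48432707 -0.32744618  0.09      ] [ 0.51923177 -0.31323847  0.09      ]
rim top ((343.2137145996094, 212.47178649902344), (13.115625381469727, 13.386969566345215), 163.6948699951172) [ 0.49980268 -0.30799733  0.09      ] width m
[ 0.47818917 -0.33017667  0.09      ] [ 0.52139164 -0.28444918  0.09      ]
handle top [246.60869565 195.52173913] [240 194  14   5  46] ((246.5395965576172, 195.6039581298828), (13.33349895477295, 3.4826302528381348), 5.710593223571777) [0.54566498 0.0086652  0.1       ]
[array([0.5413, 0.031 , 0.1   ]), array([0.5527, 0.0302, 0.1   ]), array([ 0.5495, -0.0132,  0.1   ]), array([ 0.538 , -0.0124,  0.1   ])]
[170 182 181] [171 182 181] [202 214 213] [117 119 124]
```

```bash
python3 - <<'E'
from m import *
s=np.load("pics/scene0.npy");t=np.load("pics/top0.npy")
print("top rows 186-202, cols 238-258 of gray")
g=cv2.cvtColor(t,cv2.COLOR_RGB2GRAY)
for r in range(186,203): print(r,g[r,237:260])
a=cv2.GaussianBlur(t,(0,0),1).astype(int)
m=((a[:,:,1]-a[:,:,0]>6)).astype(np.uint8); m[:, :200]=0;m[:,290:]=0;m[:115]=0;m[235:]=0
m=cv2.morphologyEx(m,cv2.MORPH_CLOSE,np.ones((9,9)))
c=max(cv2.findContours(m,0,cv2.CHAIN_APPROX_NONE)[0],key=cv2.contourArea)
r=cv2.minAreaRect(c);print(r)
# left edge fit: rows 140..215 leftmost; right edge rows 140-180
for nm,f,rows in(("L",np.min,range(135,218)),("R",np.max,range(140,182))):
    pts=[]
    for y in rows:
        xs=c[c[:,0,1]==y][:,0,0]
        pts.append([f(xs)+(-.5 if nm=="L" else .5),y])
    W=np.array([onz("top",*q,.012)[:2] for q in pts])
    p=np.polyfit(W[:,0],W[:,1],1); res=W[:,1]-np.polyval(p,W[:,0]); k=abs(res)<.006; p=np.polyfit(W[k,0],W[k,1],1)
    print(nm,p,np.degrees(np.arctan(p[0])),np.std(res[k]),k.sum())
pts=[]
for x in range(225,262):
    ys=c[c[:,0,0]==x][:,0,1]; pts.append([x,ys.max()+.5])
W=np.array([onz("top",*q,.012)[:2] for q in pts]);p=np.polyfit(W[:,1],W[:,0],1);print("bottom",p,np.degrees(np.arctan(p[0])))
cv2.imwrite("pics/mask.png",m*255)
E
```

```text
top rows 186-202, cols 238-258 of gray
186 [163 158 159 160 166 186 200 195 193 192 194 199 214 212 212 217 210 102
 127 131 127 127 146]
187 [159 161 162 159 175 201 199 197 196 195 194 201 215 214 214 216 204 108
 127 127 127 125 146]
188 [160 161 163 163 179 210 208 202 200 202 201 196 202 220 215 216 196 120
 127 125 128 127 144]
189 [162 162 160 134 145 168 193 225 221 221 221 215 212 217 231 227 197 122
 127 129 129 125 143]
190 [163 160 123  33  36  35  27  22  29  22  40  75  75  69  93 139 121 109
 135 131 129 127 143]
191 [167 157  94  49  59  55  54  53  49  52  50  48  44  47  43  44  51 100
 134 110 130 129 148]
192 [165 153  60  56  59  63  59  58  65  60  58  58  56  55  56  53  48  68
 112 102 102 107 151]
193 [163 159 100  61  71  71  72  74  72  74  68  65  66  68  67  65  51  52
 107 100 101  97 102]
194 [179 153  78   4  29  27  32  34  41  44  52  51  56  63  63  67  59 104
 163 151 139 141 139]
195 [176 169 159   2  18  23  24  29  22  23  26  28  26  13  15  12  32 118
 182 173 171 170 170]
196 [183 189 179  38  10  16  19  10  15  16  18  21  18  21  15  20  1
[... 219 characters left out ...]
4 123]
199 [178 176 179 174 167 188 197 204 214 240 245 245 232 236 243 234 116 131
 132 129 125 145 188]
200 [179 178 179 179 173 163 149 117 141 137 122 115  90  92  99 103 114 123
 123 121 117 142 183]
201 [178 179 176 178 180 178 181 182 181 179 180 183 184 185 184 183 184 185
 185 185 184 183 181]
202 [180 178 178 179 178 178 179 178 178 178 177 180 178 176 178 178 180 178
 179 177 177 178 178]
((251.28305053710938, 174.5094451904297), (59.21108627319336, 103.06716918945312), 4.635463237762451)
L [-0.03688212  0.12524537] -2.1122326720756512 0.0010078193322754989 83
R [-0.04383677 -0.06366194] -2.5100551259462973 0.0013340560916867581 41
bottom [0.0322188  0.45616592] 1.8453628370111472
```

```bash
cat >> h.py <<'E'
from scipy.spatial.transform import Rotation as Ro
def Rdown(yaw):  # yaw angle of tool y axis
    y=np.array([np.cos(yaw),np.sin(yaw),0]);x=np.array([0,0,-1.]);return np.c_[x,y,np.cross(x,y)]
def delta(pos,yaw,o=None):
    o=o or observe();R=np.array(o["tool_rot"]);d=R.T@(np.array(pos)-o["position"])
    return np.round(d,4),np.round(Ro.from_matrix(R.T@Rdown(yaw)).as_rotvec(),4)
E
python3 - <<'E'
from m import *
s=np.load("pics/scene0.npy");t=np.load("pics/top0.npy")
print("handle",onz("top",246.9,192.2,.1))
print("thin",tri((351,200.5),(199.2,169.3)))
print("big holder",tri((104.5,142.5),(386,244)))
print("small holder",tri((154.7,177),(343.2,212.5)), onz("scene",154.7,177,.09))
th=-.0385;R=np.array([[np.cos(th),-np.sin(th)],[np.sin(th),np.cos(th)]])
O=np.array([.6353,.0735])-R@[-.025,.065];print("O",O)
for z,q in ((.012,[-.2,.092]),(.012,[-.2,-.097]),(.012,[.15,.092])): print(proj("top",np.r_[O+R@q,z]),proj("scene",np.r_[O+R@q,z]))
print("d",delta([.6353,.0735,.22],th))
E
```

```text
handle [0.55668773 0.00807115 0.1       ]
thin (array([0.63031137, 0.16942768, 0.09546842]), np.float64(0.0019714964524432717))
big holder (array([ 0.39904114, -0.4352036 ,  0.12413759]), np.float64(0.00022389625395625383))
small holder (array([ 0.50001622, -0.30708851,  0.0870538 ]), np.float64(0.0028161168023706166)) [ 0.50298015 -0.30497208  0.09      ]
O [0.65777959 0.0075859 ]
[217.96422155 223.15350431] [309.34705159 174.37827541]
[272.87749624 226.75510733] [241.79873854 177.24854114]
[226.00660018 125.67041765] [330.81711962 288.05089098]
d (array([ 0.0184, -0.2837,  0.5816]), array([1.2954e+00, 6.0000e-04, 1.2000e-03]))
```

Request:
{"name": "send_rows", "arguments": {
  "plan": [
    [0.001, -0.01, 0.02, 0.05, 0, 0, 0],
    [0.002, -0.03, 0.06, 0.15, 0, 0, 0],
    [0.003, -0.05, 0.1, 0.27, 0, 0, 0],
    [0.005, -0.07, 0.145, 0.39, 0, 0, 0],
    [0.006, -0.09, 0.19, 0.51, 0, 0, 0],
    [0.007, -0.11, 0.23, 0.63, 0, 0, 0],
    [0.009, -0.13, 0.27, 0.75, 0, 0, 0],
    [0.01, -0.15, 0.31, 0.87, 0, 0, 0],
    [0.011, -0.17, 0.35, 0.99, 0, 0, 0],
    [0.013, -0.19, 0.39, 1.1, 0, 0, 0]
  ],
  "newtons": 25
}}

```text
clock: 1.1
position: [0.483, 0.2202, 0.2252]
tool_rot: [[-0.001, 0.988, 0.151], [-0.001, 0.151, -0.988], [-1.0, -0.001, 0.001]]
ft_force: [0.4, 0.8, 0.6]
grip_width: 0.0442
```

```bash
python3 - <<'E'
from h import *
o=observe();print(o["clock"],o["position"],o["grip_width"],o["ft_force"]);print(delta([.6353,.0735,.20],-.0385))
E
```

```text
1.1 [0.48295364 0.22024481 0.22516039] 0.04423128380119637 [0.3655284  0.81295225 0.57624318]
(array([0.0252, 0.1284, 0.1681]), array([0.1905, 0.0011, 0.001 ]))
```

Request:
{"name": "send_rows", "arguments": {
  "plan": [
    [0.003, 0.02, 0.027, 0.04, 0, 0, 0],
    [0.006, 0.045, 0.06, 0.08, 0, 0, 0],
    [0.01, 0.07, 0.09, 0.12, 0, 0, 0],
    [0.015, 0.09, 0.12, 0.16, 0, 0, 0],
    [0.02, 0.11, 0.145, 0.19, 0.001, 0.001, 0],
    [0.025, 0.122, 0.16, 0.19, 0.001, 0.001, 0],
    [0.025, 0.128, 0.168, 0.19, 0.001, 0.001, 0],
    [0.025, 0.128, 0.168, 0.19, 0.001, 0.001, 0],
    [0.025, 0.128, 0.168, 0.19, 0.001, 0.001, 0],
    [0.025, 0.128, 0.168, 0.19, 0.001, 0.001, 0]
  ]
}}

```text
clock: 2.1
position: [0.6343, 0.0745, 0.2007]
tool_rot: [[0.0, 0.999, -0.037], [0.0, -0.037, -0.999], [-1.0, 0.0, -0.0]]
ft_force: [-0.6, -0.5, -0.1]
grip_width: 0.0441
```

```bash
python3 - <<'E'
from m import *
s=viewer.capture("scene");crop(s,230,90,140,140,4,"pics/d1.png")
o=observe();print(o["clock"],o["position"],o["grip_width"],o["ft_force"]);print(delta([.6353,.0735,.111],-.0385))
print(proj("scene",o["position"]))
E
```

```text
2.15 [0.63440652 0.0744091  0.20072804] 0.04392239214861874 [-0.24515398  1.02200827  0.2448354 ]
(array([0.0897, 0.0009, 0.0009]), array([ 0.0016, -0.0001, -0.0005]))
[316.52604804 174.94339646]
```

View pics/d1.png

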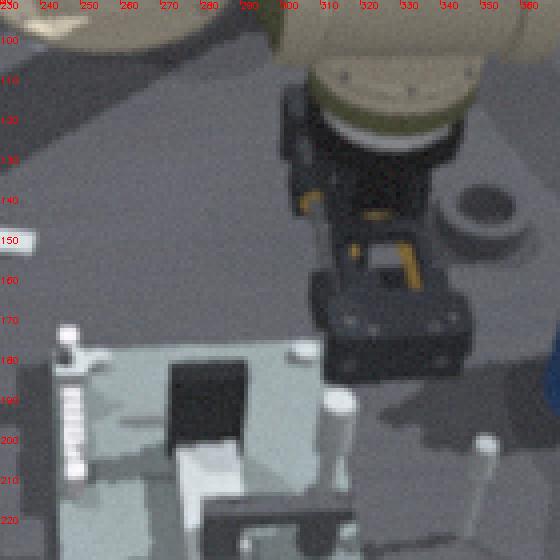

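The near end of the gripper body, at about (328,173), seems to hide the fingers, with the pin head at (314,190) just below it. I'll check that reading with the projection and the top view.

```bash
python3 - <<'E'
from m import *
for X in ([.727,.0385,.265],[.727,.112,.265],[.541,.0745,.265],[.656,.0745,.2007],[.674,.0745,.2007]): print(X,proj("scene",X))
t=viewer.capture("top");crop(t,180,90,130,130,4,"pics/d2.png");print(proj("top",[.634,.0745,.2]))
E
```

```text
[0.727, 0.0385, 0.265] [310.73952383 188.85193447]
[0.727, 0.112, 0.265] [347.91162975 186.11970782]
[0.541, 0.0745, 0.265] [311.74330661 124.71699653]
[0.656, 0.0745, 0.2007] [318.43814306 182.2596144 ]
[0.674, 0.0745, 0.2007] [320.04309603 188.52498695]
[225.02797747 161.13570661]
```

View pics/d2.png

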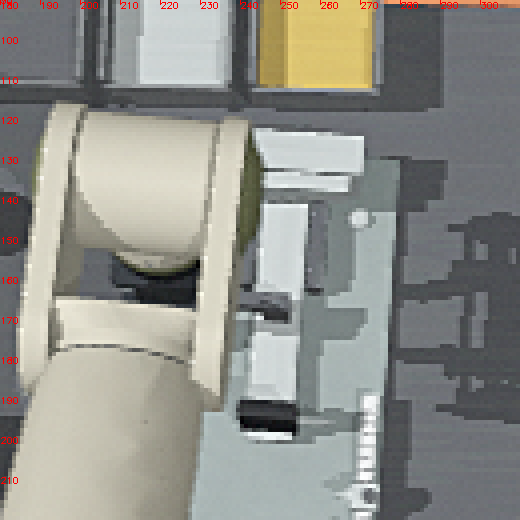

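Block edges at columns 308–347 and row about 185 match the projected body corners (311–348, 186–189), so it is the body. The top view is hidden by the arm. Descending.

Request:
{"name": "send_rows", "arguments": {
  "plan": [
    [0.01, 0.001, 0.001, 0.002, 0, 0, 0],
    [0.025, 0.001, 0.001, 0.002, 0, 0, 0],
    [0.04, 0.001, 0.001, 0.002, 0, 0, 0],
    [0.055, 0.001, 0.001, 0.002, 0, 0, 0],
    [0.07, 0.001, 0.001, 0.002, 0, 0, 0],
    [0.082, 0.001, 0.001, 0.002, 0, 0, 0],
    [0.09, 0.001, 0.001, 0.002, 0, 0, 0],
    [0.09, 0.001, 0.001, 0.002, 0, 0, 0],
    [0.09, 0.001, 0.001, 0.002, 0, 0, -1],
    [0.09, 0.001, 0.001, 0.002, 0, 0, -1]
  ],
  "newtons": 25
}}

```text
clock: 3.2
position: [0.6358, 0.0733, 0.1114]
tool_rot: [[0.002, 0.999, -0.039], [-0.0, -0.039, -0.999], [-1.0, 0.002, 0.0]]
ft_force: [-0.2, 0.1, -0.0]
grip_width: 0.0302
```

Request:
{"name": "send_rows", "arguments": {
  "plan": [
    [0, 0, 0, 0, 0, 0, -1],
    [0, 0, 0, 0, 0, 0, -1],
    [0, 0, 0, 0, 0, 0, -1],
    [0, 0, 0, 0, 0, 0, -1],
    [0, 0, 0, 0, 0, 0, -1],
    [0, 0, 0, 0, 0, 0, -1],
    [-0.005, 0, 0, 0, 0, 0, -1],
    [-0.01, 0, 0, 0, 0, 0, -1],
    [-0.015, 0, 0, 0, 0, 0, -1],
    [-0.02, 0, 0, 0, 0, 0, -1]
  ]
}}

```text
clock: 4.2
position: [0.6357, 0.0733, 0.1317]
tool_rot: [[0.001, 0.999, -0.039], [-0.0, -0.039, -0.999], [-1.0, 0.001, 0.0]]
ft_force: [0.7, 0.4, -1.8]
grip_width: 0.021
```

Request:
{"name": "send_rows", "arguments": {
  "plan": [
    [-0.01, 0, 0, 0, 0, 0, -1],
    [-0.025, 0, 0, 0, 0, 0, -1],
    [-0.04, 0, 0, 0, 0, 0, -1],
    [-0.055, 0, 0, 0, 0, 0, -1],
    [-0.07, 0, 0, 0, 0, 0, -1],
    [-0.085, 0, 0, 0, 0, 0, -1],
    [-0.1, 0, 0, 0, 0, 0, -1],
    [-0.11, 0, 0, 0, 0, 0, -1],
    [-0.115, 0, 0, 0, 0, 0, -1],
    [-0.115, 0, 0, 0, 0, 0, -1]
  ]
}}

```text
clock: 5.2
position: [0.6356, 0.0733, 0.2473]
tool_rot: [[0.002, 0.999, -0.039], [-0.0, -0.039, -0.999], [-1.0, 0.002, 0.0]]
ft_force: [-0.6, 0.5, -2.5]
grip_width: 0.0213
```

```bash
python3 - <<'E'
from m import *
s=viewer.capture("scene");crop(s,230,90,140,140,4,"pics/e1.png")
o=observe();print(o["clock"],o["position"],o["grip_width"],o["ft_force"]);print(delta([.5,-.307,.245],-.0385))
E
```

```text
5.25 [0.63541808 0.07330518 0.24651806] 0.020936529900040926 [ 0.02879877 -0.152359   -1.25553537]
(array([ 0.0014, -0.1205,  0.3853]), array([-0.0004, -0.    , -0.0012]))
```

View pics/e1.png

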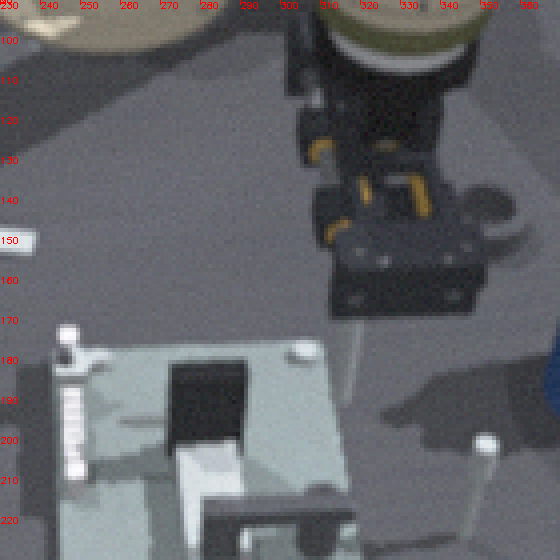

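The pin is out of the sleeve: its shank runs from (317,170) to (314,190) and the sleeve mouth is free. Carrying it to the holder.

Request:
{"name": "send_rows", "arguments": {
  "plan": [
    [0, -0.006, 0.019, 0, 0, 0, -1],
    [0, -0.018, 0.058, 0, 0, 0, -1],
    [0, -0.031, 0.1, 0, 0, 0, -1],
    [0.001, -0.044, 0.142, 0, 0, 0, -1],
    [0.001, -0.057, 0.184, 0, 0, 0, -1],
    [0.001, -0.07, 0.226, 0, 0, 0, -1],
    [0.001, -0.084, 0.268, 0, 0, 0, -1],
    [0.001, -0.097, 0.31, 0, 0, 0, -1],
    [0.001, -0.109, 0.348, 0, 0, 0, -1],
    [0.001, -0.117, 0.372, 0, 0, 0, -1]
  ]
}}

```text
clock: 6.25
position: [0.5026, -0.2962, 0.2445]
tool_rot: [[-0.0, 0.999, -0.041], [0.001, -0.041, -0.999], [-1.0, -0.0, -0.001]]
ft_force: [0.0, -0.5, -1.2]
grip_width: 0.021
```

Request:
{"name": "send_rows", "arguments": {
  "plan": [
    [0, -0.002, 0.008, 0, 0, 0, -1],
    [0, -0.004, 0.013, 0, 0, 0, -1],
    [0, -0.004, 0.013, 0, 0, 0, -1],
    [0, -0.004, 0.013, 0, 0, 0, -1],
    [0, -0.004, 0.013, 0, 0, 0, -1],
    [0.01, -0.004, 0.013, 0, 0, 0, -1],
    [0.02, -0.004, 0.013, 0, 0, 0, -1],
    [0.03, -0.004, 0.013, 0, 0, 0, -1],
    [0.03, -0.004, 0.013, 0, 0, 0, -1],
    [0.03, -0.004, 0.013, 0, 0, 0, -1]
  ]
}}

```text
clock: 7.25
position: [0.4981, -0.309, 0.2142]
tool_rot: [[-0.001, 0.999, -0.041], [0.001, -0.041, -0.999], [-1.0, -0.001, -0.001]]
ft_force: [0.1, -0.2, -2.0]
grip_width: 0.0213
```

```bash
python3 - <<'E'
from m import *
s=viewer.capture("scene");crop(s,80,80,140,140,4,"pics/f1.png")
t=viewer.capture("top");crop(t,280,150,130,130,4,"pics/f2.png")
o=observe();print(o["clock"],o["position"],o["tool_rot"],o["grip_width"],o["ft_force"]);print(delta([.5,-.307,.12],-.0385))
f=np.array(o["position"])+[0,0,-.0944];print(f,proj("scene",f),proj("top",f),proj("scene",[.5,-.307,.09]))
E
```

```text
7.35 [ 0.49825163 -0.30919523  0.214776  ] [[ 3.31540032e-04  9.99156470e-01 -4.10638296e-02]
 [ 1.59230922e-04 -4.10638841e-02 -9.99156510e-01]
 [-9.99999932e-01  3.24721750e-04 -1.72710927e-04]] 0.020939950949415524 [-0.28942488 -0.0930912  -1.82953301]
(array([ 0.0948,  0.0016, -0.0022]), array([-0.0026, -0.0002, -0.0003]))
[ 0.49825163 -0.30919523  0.120376  ] [150.94638971 167.52160822] [345.42648715 211.76574657] [153.9624485  176.19277669]
```

View pics/f1.png

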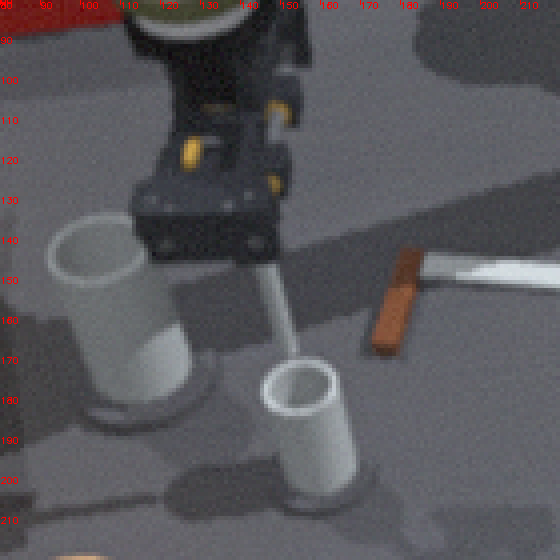

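View pics/f2.png

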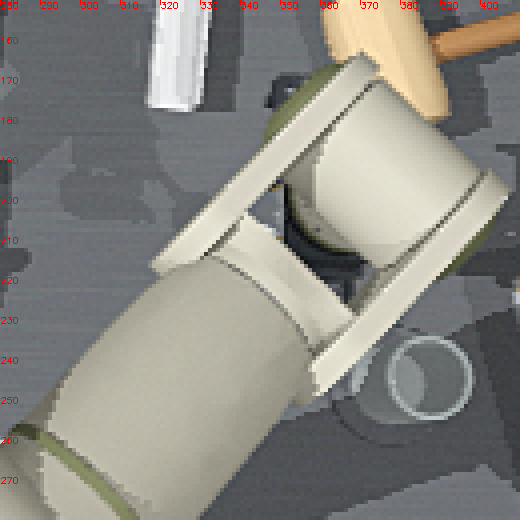

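The pin foot at (152.5,168) is in line with the holder mouth at (154,177). The offset is about 3 mm against 14 mm of play. Lowering.

Request:
{"name": "send_rows", "arguments": {
  "plan": [
    [0.01, 0.002, 0, 0, 0, 0, -1],
    [0.025, 0.002, 0, 0, 0, 0, -1],
    [0.04, 0.002, 0, 0, 0, 0, -1],
    [0.055, 0.002, 0, 0, 0, 0, -1],
    [0.07, 0.002, 0, 0, 0, 0, -1],
    [0.08, 0.002, 0, 0, 0, 0, -1],
    [0.09, 0.002, 0, 0, 0, 0, -1],
    [0.095, 0.002, 0, 0, 0, 0, -1],
    [0.1, 0.002, 0, 0, 0, 0, -1],
    [0.104, 0.002, 0, 0, 0, 0, -1]
  ]
}}

```text
clock: 8.35
position: [0.5004, -0.3094, 0.1107]
tool_rot: [[0.001, 0.999, -0.041], [-0.0, -0.041, -0.999], [-1.0, 0.001, 0.0]]
ft_force: [-0.2, -0.3, -1.4]
grip_width: 0.0214
```

```bash
python3 - <<'E'
from m import *
s=viewer.capture("scene");crop(s,80,80,140,140,4,"pics/g1.png")
o=observe();print(o["clock"],o["position"],o["grip_width"],o["ft_force"])
E
```

```text
8.4 [ 0.50019114 -0.30917923  0.11014517] 0.020939860733643224 [ 0.18878567  0.30655004 -2.19530515]
```

View pics/g1.png

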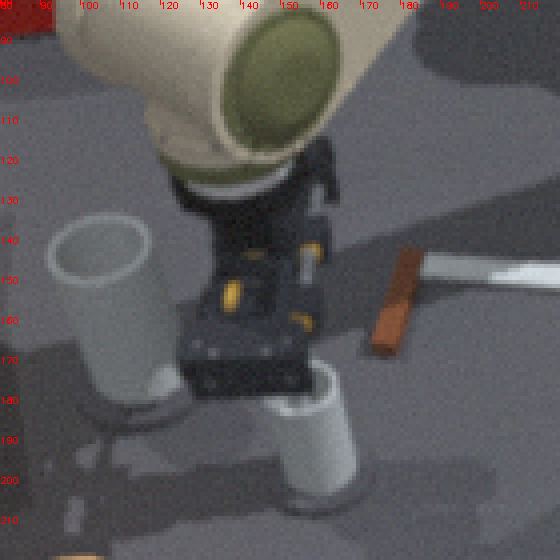

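Request:
{"name": "send_rows", "arguments": {
  "plan": [
    [0.001, 0, 0, 0, 0, 0, -1],
    [0.002, 0, 0, 0, 0, 0, -1],
    [0.003, 0, 0, 0, 0, 0, -1],
    [0.003, 0, 0, 0, 0, 0, -1],
    [0.003, 0, 0, 0, 0, 0, 0.9],
    [0.003, 0, 0, 0, 0, 0, 0.9],
    [0.003, 0, 0, 0, 0, 0, 0.9],
    [0.003, 0, 0, 0, 0, 0, 0.9],
    [0.003, 0, 0, 0, 0, 0, 0.9],
    [0.003, 0, 0, 0, 0, 0, 0.9]
  ]
}}

```text
clock: 9.4
position: [0.5002, -0.3092, 0.1072]
tool_rot: [[0.0, 0.999, -0.041], [0.0, -0.041, -0.999], [-1.0, 0.0, -0.0]]
ft_force: [0.0, -0.4, -0.4]
grip_width: 0.0668
```

Request:
{"name": "send_rows", "arguments": {
  "plan": [
    [0, 0, 0, 0, 0, 0, 0.9],
    [0, 0, 0, 0, 0, 0, 0.9],
    [-0.01, 0, 0, 0, 0, 0, 0.9],
    [-0.025, 0, 0, 0, 0, 0, 0.9],
    [-0.04, 0, 0, 0, 0, 0, 0.9],
    [-0.06, 0, 0, 0, 0, 0, 0.9],
    [-0.08, 0, 0, 0, 0, 0, 0.9],
    [-0.1, 0, 0, 0, 0, 0, 0.9],
    [-0.11, 0, 0, 0, 0, 0, 0.9],
    [-0.11, 0, 0, 0, 0, 0, 0.9]
  ]
}}

```text
clock: 10.4
position: [0.5005, -0.3095, 0.2187]
tool_rot: [[0.002, 0.999, -0.041], [-0.002, -0.041, -0.999], [-1.0, 0.002, 0.001]]
ft_force: [0.3, 0.3, -0.6]
grip_width: 0.0836
```

```bash
python3 - <<'E'
from m import *
s=viewer.capture("scene");crop(s,80,80,140,140,4,"pics/i1.png")
o=observe();print(o["clock"],o["position"],o["grip_width"],o["ft_force"]);print(delta([.5567,.0105,.2],-.0385))
E
```

```text
10.45 [ 0.50019612 -0.30921688  0.21736875] 0.0838942431862601 [-0.63340919 -0.32315691 -1.16273998]
(array([ 0.0174,  0.0433, -0.3218]), array([-0.0025,  0.    , -0.0005]))
```

View pics/i1.png

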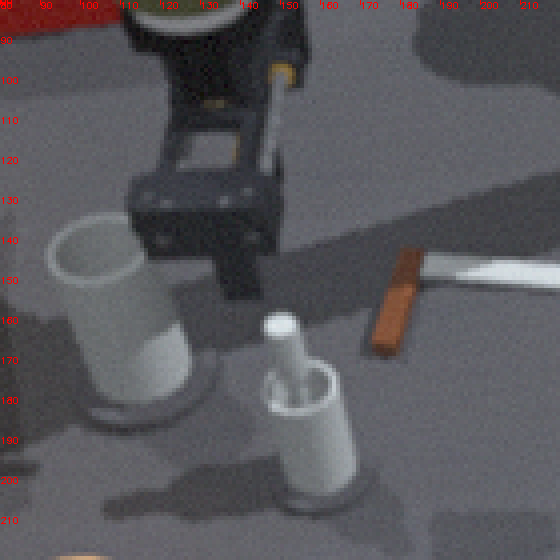

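The pin stands in the small holder with its head at (148,161), leaning slightly, and the holder hasn't moved. Now over to the handle.

Request:
{"name": "send_rows", "arguments": {
  "plan": [
    [0, 0.002, -0.015, 0, 0, 0, 0],
    [0, 0.006, -0.045, 0, 0, 0, 0],
    [0.003, 0.011, -0.085, 0, 0, 0, 0],
    [0.006, 0.017, -0.13, 0, 0, 0, 0],
    [0.01, 0.024, -0.175, 0, 0, 0, 0],
    [0.013, 0.03, -0.22, 0, 0, 0, 0],
    [0.017, 0.036, -0.265, 0, 0, 0, 0],
    [0.017, 0.041, -0.3, -0.002, 0, 0, 0],
    [0.017, 0.043, -0.318, -0.002, 0, 0, 0],
    [0.017, 0.043, -0.322, -0.002, 0, 0, 0]
  ]
}}

```text
clock: 11.45
position: [0.5557, 0.0135, 0.1995]
tool_rot: [[-0.001, 0.999, -0.036], [0.001, -0.036, -0.999], [-1.0, -0.001, -0.001]]
ft_force: [0.8, -0.4, -1.3]
grip_width: 0.0441
```

Request:
{"name": "send_rows", "arguments": {
  "plan": [
    [0, 0, 0, 0, 0, 0, 0],
    [0, 0, 0, 0, 0, 0, 0],
    [0.01, 0, 0, 0, 0, 0, 0],
    [0.02, 0, 0, 0, 0, 0, 0],
    [0.03, 0, 0, 0, 0, 0, 0],
    [0.04, 0, 0, 0, 0, 0, 0],
    [0.05, 0, 0, 0, 0, 0, 0],
    [0.06, 0, 0, 0, 0, 0, 0],
    [0.06, 0, 0, 0, 0, 0, 0],
    [0.06, 0, 0, 0, 0, 0, 0]
  ]
}}

```text
clock: 12.45
position: [0.5557, 0.0136, 0.1395]
tool_rot: [[-0.001, 0.999, -0.036], [0.001, -0.036, -0.999], [-1.0, -0.001, -0.001]]
ft_force: [0.1, 0.6, 1.1]
grip_width: 0.0436
```

```bash
python3 - <<'E'
from m import *
s=viewer.capture("scene");crop(s,220,90,140,140,4,"pics/j1.png")
t=viewer.capture("top");crop(t,180,110,130,130,4,"pics/j2.png")
o=observe();print(o["clock"],o["position"],o["grip_width"],o["ft_force"]);print(delta([.5567,.0105,.065],-.0385))
E
```

```text
12.55 [0.55595389 0.01354948 0.13994587] 0.04408502565678652 [-0.06086382 -0.60316338  0.70537783]
(array([0.0749, 0.0009, 0.0031]), array([ 0.0027, -0.0005,  0.0003]))
```

View pics/j1.png

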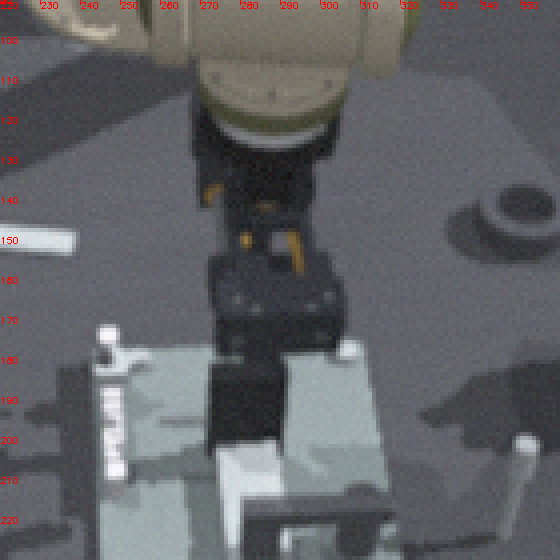

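View pics/j2.png

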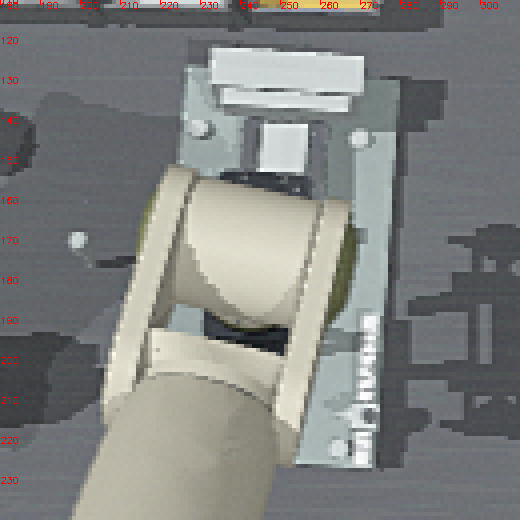

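The gripper sits centrally over the black handle (scene columns 272–290). The pointer, near (260,195), and the index finger, near (256,178), both stay visible. Descend and grip.

Request:
{"name": "send_rows", "arguments": {
  "plan": [
    [0.01, 0.001, 0.003, 0.002, 0, 0, 0],
    [0.02, 0.001, 0.003, 0.002, 0, 0, 0],
    [0.03, 0.001, 0.003, 0.002, 0, 0, 0],
    [0.04, 0.001, 0.003, 0.002, 0, 0, 0],
    [0.05, 0.001, 0.003, 0.002, 0, 0, 0],
    [0.06, 0.001, 0.003, 0.002, 0, 0, 0],
    [0.07, 0.001, 0.003, 0.002, 0, 0, 0],
    [0.075, 0.001, 0.003, 0.002, 0, 0, 0],
    [0.075, 0.001, 0.003, 0.002, 0, 0, 0],
    [0.075, 0.001, 0.003, 0.002, 0, 0, 0]
  ]
}}

```text
clock: 13.55
position: [0.557, 0.0105, 0.0651]
tool_rot: [[0.0, 0.999, -0.038], [0.0, -0.038, -0.999], [-1.0, 0.0, -0.0]]
ft_force: [-0.3, -0.3, -0.4]
grip_width: 0.0442
```

Request:
{"name": "send_rows", "arguments": {
  "plan": [
    [0, 0, 0, 0, 0, 0, -1],
    [0, 0, 0, 0, 0, 0, -1],
    [0, 0, 0, 0, 0, 0, -1],
    [0, 0, 0, 0, 0, 0, -1],
    [0, 0, 0, 0, 0, 0, -1],
    [0, 0, 0, 0, 0, 0, -1],
    [0, 0, 0, 0, 0, 0, -1],
    [0, 0, 0, 0, 0, 0, -1],
    [0, 0, 0, 0, 0, 0, -1],
    [0, 0, 0, 0, 0, 0, -1]
  ],
  "newtons": 45
}}

```text
clock: 14.55
position: [0.5569, 0.0105, 0.0653]
tool_rot: [[-0.0, 0.999, -0.038], [0.0, -0.038, -0.999], [-1.0, -0.0, -0.0]]
ft_force: [-3.2, 0.4, 4.7]
grip_width: 0.0158
```

```bash
python3 - <<'E'
from m import *
s=viewer.capture("scene");np.save("pics/s_k.npy",s);crop(s,235,160,80,70,8,"pics/k1.png")
t=viewer.capture("top");np.save("pics/t_k.npy",t);crop(t,245,170,40,60,10,"pics/k2.png")
o=observe();print(o["clock"],o["position"],o["grip_width"],o["ft_force"])
E
```

```text
14.65 [0.55685125 0.01051083 0.06528834] 0.015656456690727766 [-2.59519242  0.51527236  4.34536037]
```

View pics/k1.png

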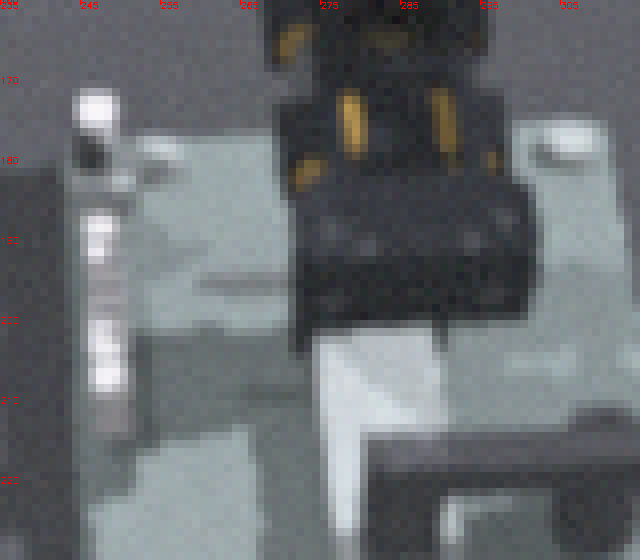

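View pics/k2.png

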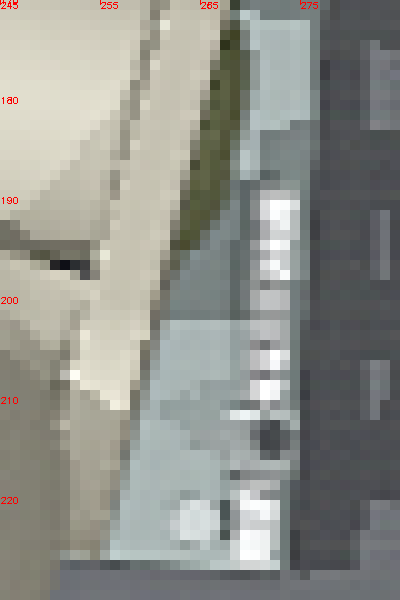

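```bash
python3 - <<'E'
from m import *
s=np.load("pics/scene0.npy");t=np.load("pics/top0.npy")
crop(s,238,165,50,50,12,"pics/l1.png");crop(t,250,185,35,45,13,"pics/l2.png")
th=-.0385;R=np.array([[np.cos(th),-np.sin(th)],[np.sin(th),np.cos(th)]]);O=np.array([.6578,.0076])
W=lambda x,y,z:np.r_[O+R@[x,y],z]
for x,y,z in((-.1,-.025,.054),(-.1,-.05,.054),(-.1,-.06,.054),(-.16,-.06,.046),(-.16,-.07,.046),(-.16,-.085,.046),(-.16,-.085,.05)): print(x,y,z,proj("scene",W(x,y,z)).round(1),proj("top",W(x,y,z)).round(1))
b=onz("top",264,222,.016);print("bolt",b,proj("scene",b))
f=onz("top",264.5,213.5,.046);print("finger",f,proj("scene",f))
E
```

```text
-0.1 -0.025 0.054 [270.9 193.9] [253.7 194.7]
-0.1 -0.05 0.054 [261.2 194.3] [261.1 195.1]
-0.1 -0.06 0.054 [257.3 194.5] [264.1 195.3]
-0.16 -0.06 0.046 [255.9 179.2] [262.9 213.3]
-0.16 -0.07 0.046 [252.2 179.3] [265.9 213.5]
-0.16 -0.085 0.046 [246.5 179.6] [270.3 213.7]
-0.16 -0.085 0.05 [246.5 178.6] [270.4 213.6]
bolt [ 0.46931457 -0.05075789  0.016     ] [253.3529376  179.52370034]
finger [ 0.49494454 -0.05153158  0.046     ] [253.89723262 179.14519919]
```

View pics/l1.png

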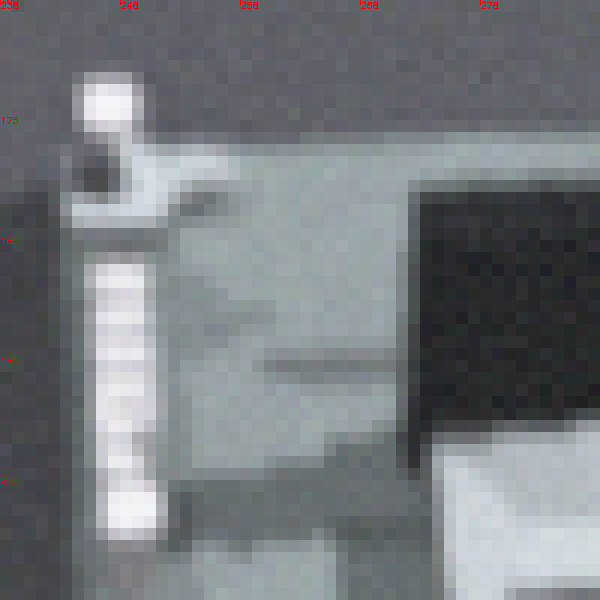

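View pics/l2.png

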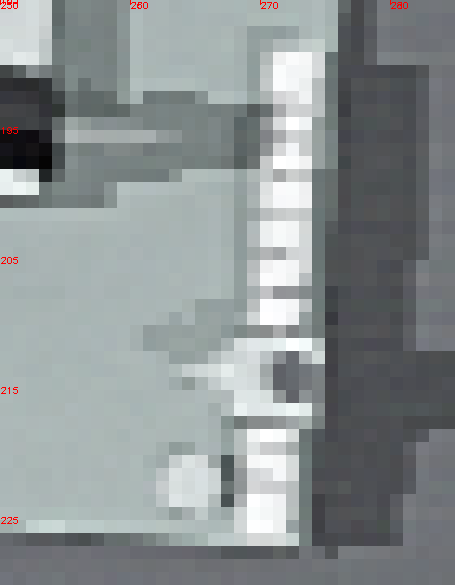

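```bash
python3 - <<'E'
from m import *
s=np.load("pics/scene0.npy");t=np.load("pics/top0.npy")
t2=np.load("pics/t_k.npy");s2=np.load("pics/s_k.npy")
g=t.mean(2);g2=t2.mean(2)
print("pointer cols254-266 rows 192-199");print(g[192:200,254:267].round(0).astype(int))
print("finger cols260-276 rows 207-220");print(g[207:221,260:276].astype(int));print(g2[207:221,260:276].astype(int))
gs=s.mean(2);print("scene ptr cols 257-271 rows 190-200");print(gs[190:201,257:272].astype(int))
print("scene fing cols 242-258 rows 174-188");print(gs[174:188,242:260].astype(int))
E
```

```text
pointer cols254-266 rows 192-199
[[ 68 111 101 101 107 150 175 116 120 118 117 142 184]
 [ 51 106 100 100  96 101 126 126 128 127 127 126 122]
 [104 162 150 139 141 139 135 125 127 126 129 126 131]
 [118 182 173 170 170 169 172 173 151 145 130 128 132]
 [ 70 132 123 123 134 133 129 118 123 123 126 125 129]
 [ 73 140 130 127 127 127 126 127 128 127 122 123 121]
 [100 133 129 126 124 123 121 120 119 143 184 184 182]
 [130 131 129 125 145 188 184 185 183 181 180 176 174]]
finger cols260-276 rows 207-220
[[177 176 176 176 177 179 181 174 153 170 195 148 149 136 119  65]
 [177 176 178 178 172 154 155 155 148 188 253 251 246 191 117  68]
 [177 178 174 161 175 157 159 156 164 212 254 252 240 153 119  58]
 [172 152 156 156 155 159 157 147 132 140 139 170 130 143 116  74]
 [171 153 156 160 160 156 154 173 219 229 228 237 254 247 188  66]
 [180 179 174 155 155 160 185 204 210 218 192 143 108 176 213  68]
 [178 179 176 182 201 211 217 233 218 213 164  98 107 117 128  66]
 [178 178 176 167 150 177 199 218 220 216 173  98 105 118 126  72]
 [175 177 177 178 178 181 182 181 226 226 219 149 100 144 
[... 2401 characters left out ...]
208 207 197 181 167 164]
 [101 114  94  76  76 103 168 211 220 210 209 205 198 191 195 184 168 163]
 [ 91 114 101  79  75 106 168 203 220 214 199 177 157 157 157 162 164 159]
 [ 87 135 162 148 130 158 189 215 219 207 175 139 120 115 132 147 153 157]
 [ 86 144 199 203 197 205 211 215 212 194 142 114 110 126 135 145 155 161]
 [ 76 123 170 181 180 179 180 176 175 153 131 135 140 145 151 152 158 163]
 [ 75  99 122 121 124 122 120 117 123 124 137 159 159 160 159 162 161 162]
 [ 74  99 109 115 115 114 109 114 114 123 141 158 161 162 167 162 163 158]
 [ 77 103 112 138 146 155 147 155 140 133 140 156 163 164 165 163 160 163]
 [ 82 106 118 168 207 221 223 212 168 141 147 150 155 157 161 161 161 158]]
```

Request:
{"name": "send_rows", "arguments": {
  "plan": [
    [0, -0.003, 0, 0, 0, 0, -1],
    [0, -0.008, 0, 0, 0, 0, -1],
    [0, -0.015, 0, 0, 0, 0, -1],
    [0, -0.022, 0, 0, 0, 0, -1],
    [0, -0.029, 0, 0, 0, 0, -1],
    [0, -0.036, 0, 0, 0, 0, -1],
    [0, -0.043, 0, 0, 0, 0, -1],
    [0, -0.049, 0, 0, 0, 0, -1],
    [0, -0.053, 0, 0, 0, 0, -1],
    [0, -0.055, 0, 0, 0, 0, -1]
  ],
  "newtons": 45
}}

```text
clock: 15.65
position: [0.5036, 0.0127, 0.0653]
tool_rot: [[0.005, 0.999, -0.038], [0.001, -0.038, -0.999], [-1.0, 0.005, -0.001]]
ft_force: [10.5, 3.6, -6.9]
grip_width: 0.0156
```

```bash
python3 - <<'E'
from m import *
s=viewer.capture("scene");np.save("pics/s_n.npy",s);crop(s,235,160,60,50,10,"pics/n1.png")
t=viewer.capture("top");np.save("pics/t_n.npy",t);crop(t,240,190,50,45,12,"pics/n2.png")
o=observe();print(o["clock"],o["position"],o["tool_rot"].round(3),o["grip_width"],o["ft_force"])
E
```

```text
15.75 [0.5035658  0.01270518 0.06530709] [[ 0.004  0.999 -0.038]
 [ 0.001 -0.038 -0.999]
 [-1.     0.004 -0.001]] 0.015449303866380335 [ 8.56719861  2.05929956 -4.66789999]
```

View pics/n1.png

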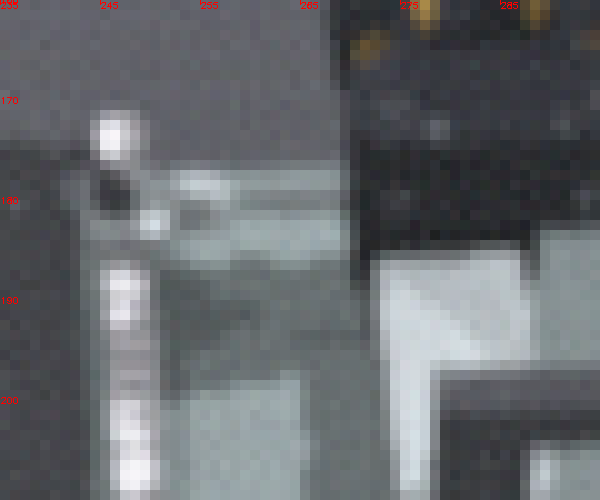

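View pics/n2.png

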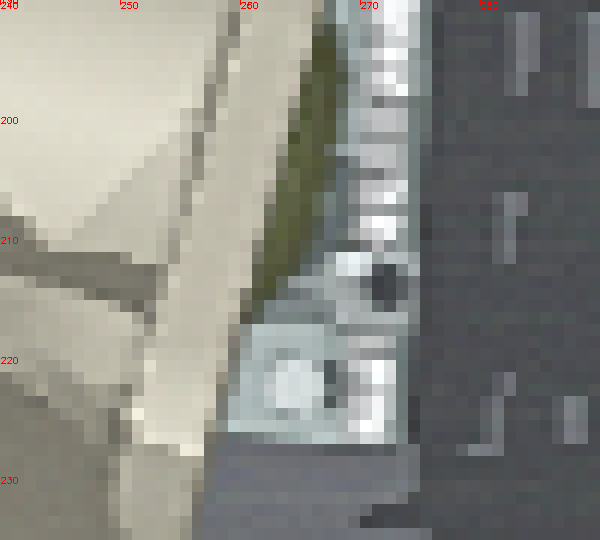

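```bash
python3 - <<'E'
from m import *
th=-.0385;R=np.array([[np.cos(th),-np.sin(th)],[np.sin(th),np.cos(th)]]);O=np.array([.6578,.0076])
L=lambda p:R.T@(p[:2]-O)
a=L(onz("top",259,194.85,.054));b=L(onz("top",265.5,213.12,.046));print("top ptr",a,"finger",b,"idx",a[0]-b[0])
c=L(onz("top",272,213.4,.056));print("screw",c)
s0=np.load("pics/scene0.npy").mean(2);sk=np.load("pics/s_k.npy").mean(2);sn=np.load("pics/s_n.npy").mean(2)
def cen(g,rows,cols):
    out=[]
    for x in cols:
        v=g[rows[0]:rows[1],x];w=np.clip(np.median(np.r_[v[:2],v[-2:]])-v,0,None);w[w<8]=0;out.append((w*np.arange(*rows)).sum()/w.sum())
    return np.round(out,2)
print("home",cen(s0,(191,200),range(262,269)));print("grip",cen(sk,(191,200),range(262,269)))
print(sn[174:188,246:268].astype(int))
p0=L(onz("scene",265,195.05,.054));print(p0)
for r in (179,179.5,180,180.5): print(r,L(onz("scene",263,r,.054))[0]-p0[0])
E
```

```text
top ptr [-0.09946198 -0.04278002] finger [-0.15895202 -0.06863461] idx 0.0594900355936423
screw [-0.15972631 -0.09034415]
home [195.06 195.18 195.15 195.08 194.82 195.24 195.07]
grip [195.04 195.39 195.15 195.26 195.03 195.   194.91]
[[242 193 162 128  99  98  96 100  97 101  98  99  96  99 100  97  97 104
  103 101 101  99]
 [204 167 138 114 101 100  96 100 102  99  97 102  97  99 101 100 100 102
  100 101 102 101]
 [140 144 138 120 113 103 114 117 124 121 116 111 105 109 109 113 115 118
  120 120 120 124]
 [ 91 115 139 140 128 130 151 171 180 178 167 150 142 141 144 141 142 147
  150 151 150 149]
 [ 68  88 123 140 146 146 163 189 203 202 198 183 165 153 152 151 149 154
  154 151 149 150]
 [ 58  64 106 138 144 140 147 157 174 175 188 182 155 139 132 134 130 130
  126 130 131 128]
 [ 59  68 107 140 155 146 137 126 129 134 156 162 144 130 127 124 121 120
  123 123 123 128]
 [ 90  97 132 186 197 182 138 113 114 117 137 146 145 147 147 149 149 139
  143 145 148 150]
 [130 133 154 201 220 186 134 114 116 128 138 147 158 166 161 163 164 160
  163 165 167 168]
 [134 131 141 171 182 157 136 138 146 148 154 156 163 168 169 167 167 166
  163 168 166 173]
 [116 109 115 118 123 126 139 151 160 163 165 162 157 163 165 163 164 161
  168 166 164 163]
 [118 117 113 109 112 120 131 146 157 165 163 160 145 136 136 143 154 159
  161 158 148 140]
 [149 158 136 118 105 108 112 119 135 137 142 141 119 116 113 118 131 138
  139 137 120 114]
 [211 215 185 149 111  91  93  98 101 112 115 114 108 107 107 106 111 112
  116 111 108 110]]
[-0.09706468 -0.04036261]
179 -0.05534291163711304
179.5 -0.05357321838351585
180 -0.05180715400427453
180.5 -0.0500447073489476
```

Request:
{"name": "send_rows", "arguments": {
  "plan": [
    [0, -0.001, 0, 0, 0, 0, -1],
    [0, -0.002, 0, 0, 0, 0, -1],
    [0, -0.004, 0, 0, 0, 0, -1],
    [0, -0.005, 0, 0, 0, 0, -1],
    [0, -0.006, 0, 0, 0, 0, -1],
    [0, -0.0065, 0, 0, 0, 0, -1],
    [0, -0.0065, 0, 0, 0, 0, -1],
    [0, -0.0065, 0, 0, 0, 0, -1],
    [0, -0.0065, 0, 0, 0, 0, -1],
    [0, -0.0065, 0, 0, 0, 0, -1]
  ],
  "newtons": 45
}}

```text
clock: 16.75
position: [0.499, 0.0129, 0.0653]
tool_rot: [[0.009, 0.999, -0.039], [0.001, -0.039, -0.999], [-1.0, 0.009, -0.001]]
ft_force: [9.2, 1.8, -4.9]
grip_width: 0.0156
```

```bash
python3 - <<'E'
from m import *
S=[viewer.capture("scene") for _ in range(3)];s=np.mean(S,0);np.save("pics/s_p.npy",s);crop(s.astype(np.uint8),235,160,60,50,10,"pics/p1.png")
t=viewer.capture("top");np.save("pics/t_p.npy",t);crop(t,240,190,50,45,12,"pics/p2.png")
o=observe();print(o["clock"],o["position"],o["tool_rot"].round(3),o["grip_width"],o["ft_force"])
d=np.array([.55685,.01051])-o["position"][:2];print("jaw odo",d@[np.cos(.0385),-np.sin(.0385)])
print(s.mean(2)[173:188,246:270].astype(int)); print(t.mean(2)[205:222,258:276].astype(int))
E
```

```text
16.95 [0.49903462 0.01292944 0.06529894] [[ 0.009  0.999 -0.039]
 [ 0.001 -0.039 -0.999]
 [-1.     0.009 -0.001]] 0.015463185570574326 [10.01099143  2.21664737 -4.93243979]
jaw odo 0.057865662214873645
[[247 225 179 130 102 100 100  99  98  99 100  99  98 100 101  99  99  99
   99 101 103 101  98  71]
 [243 203 165 126 102  97  99  98  98  97  98  97  96 100 101 100  99 101
   99 100  99 100  98  71]
 [200 163 136 112  99  96  94  95 101  96  98  98  98  98  99 101  99 101
  101 100 102 102  99  68]
 [126 121 132 120 112 103 113 117 125 120 115 107 105 105 110 108 111 112
  112 113 114 116 110  77]
 [ 84  99 134 138 130 127 154 170 180 179 169 150 128 120 119 122 124 126
  127 126 128 129 124  86]
 [ 63  82 128 147 144 141 161 183 203 205 202 181 147 126 124 124 123 124
  124 123 125 125 121  83]
 [ 54  80 141 178 166 150 148 156 172 174 187 179 153 136 134 133 127 129
  128 130 130 133 124  86]
 [ 57  89 162 206 201 180 148 129 124 131 152 162 156 156 157 153 148 151
  151 153 150 152 146  99]
 [ 91 108 161 212 223 202 150 117 112 116 137 149 156 163 165 167 162 165
  162 161 164 16
[... 1193 characters left out ...]
193  84  70 129 167  74]
 [183 191 187  96  72  77  78 122 163 193 231 222 162  63  69  91 117  72]
 [184 187 170  98  79  72  81 117 146 164 161 155 122  63  67  95 121  73]
 [185 182 141  77  67  84 126 136 131 138 176 169 163 103  85 136 131  70]
 [188 187 113  70  72 111 139 133 122 136 188 169 171 176 180 174 124  71]
 [188 182  93  85 133 132 128 129 123  94 101 137 137 139 145 139 109  70]
 [186 161  86 132 180 124 121 123 119  93 128 184 196 194 172 122  88  73]
 [177 137 149 189 176 156 164 184 184 170 169 169 151 148 134 119  84  77]
 [181 109 146 177 166 203 224 214 162  85 138 198 193 191 171 121  79  75]
 [174 119 174 179 191 221 216 221 210  89 118 155 165 186 167 120  75  78]]
```

View pics/p1.png

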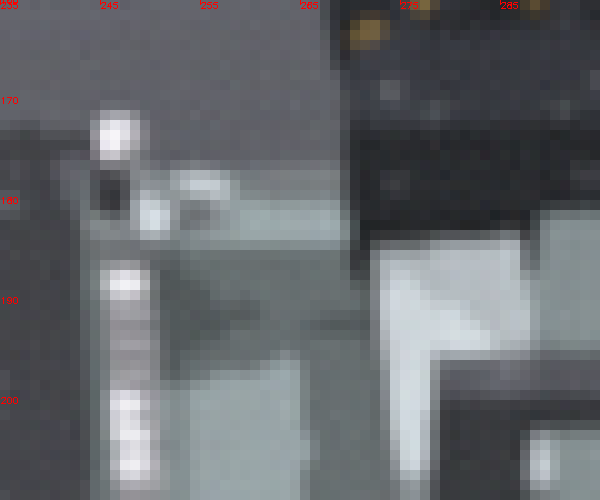

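View pics/p2.png

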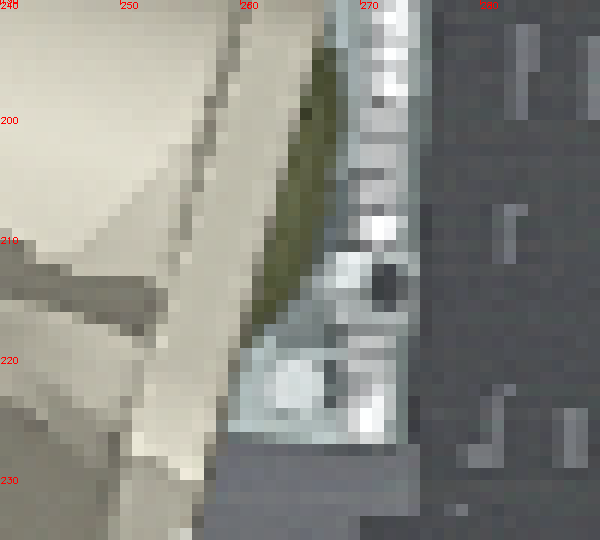

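Request:
{"name": "send_rows", "arguments": {
  "plan": [
    [0, -0.002, 0, 0, 0, 0, -1],
    [0, -0.003, 0, 0, 0, 0, -1],
    [0, -0.004, 0, 0, 0, 0, -1],
    [0, -0.004, 0, 0, 0, 0, -1],
    [0, -0.004, 0, 0, 0, 0, -1],
    [0, -0.004, 0, 0, 0, 0, -1],
    [0, -0.004, 0, 0, 0, 0, -1],
    [0, -0.004, 0, 0, 0, 0, -1],
    [0, -0.004, 0, 0, 0, 0, -1],
    [0, -0.004, 0, 0, 0, 0, -1]
  ],
  "newtons": 45
}}

```text
clock: 17.95
position: [0.4969, 0.013, 0.0653]
tool_rot: [[0.013, 0.999, -0.039], [0.001, -0.039, -0.999], [-1.0, 0.013, -0.001]]
ft_force: [9.5, 1.9, -4.8]
grip_width: 0.0157
```

```bash
python3 - <<'E'
from m import *
S=[viewer.capture("scene") for _ in range(4)];s=np.mean(S,0);np.save("pics/s_q.npy",s);crop(s.astype(np.uint8),230,155,65,50,12,"pics/q1.png")
t=viewer.capture("top");np.save("pics/t_q.npy",t);cv2.imwrite("pics/q2.png",cv2.resize(t[:,:,::-1],(800,600)))
o=observe();print(o["clock"],o["position"],o["tool_rot"].round(3),o["grip_width"],o["ft_force"])
d=np.array([.55685,.01051])-o["position"][:2];print("jaw odo",d@[np.cos(.0385),-np.sin(.0385)])
print(s.mean(2)[173:186,246:270].astype(int))
E
```

```text
18.2 [0.49689781 0.01301383 0.06530114] [[ 0.013  0.999 -0.039]
 [ 0.001 -0.039 -0.999]
 [-1.     0.013 -0.001]] 0.015585035359290086 [10.50195467  2.02854693 -4.49351891]
jaw odo 0.06000413263559331
[[250 244 195 132 104  97  99  99  97  96  97 100  98  98 100 100  97  99
   99 101 102 101  99  71]
 [246 226 178 129 101  97  98  97  97  98  99 100 100  99 100  99  97 101
   99  98  99 101  96  70]
 [194 164 139 112  99  97  98  98  97  95  98  98 100 100  98 102 105 106
  105 105 103 108 101  73]
 [115 114 129 119 110 105 112 121 126 120 113 111 109 106 109 112 117 120
  122 125 124 125 115  84]
 [ 75  98 133 135 128 128 151 171 179 180 168 152 128 115 114 115 119 126
  125 127 126 128 122  84]
 [ 65  81 128 149 151 152 162 184 203 205 201 181 147 130 120 120 118 120
  122 122 123 127 123  79]
 [ 56  79 145 183 195 184 158 159 170 178 188 182 161 149 147 144 144 146
  145 143 144 149 143  95]
 [ 58  89 163 210 221 208 157 131 125 131 152 164 161 162 163 162 163 164
  163 164 163 165 157 115]
 [ 88 107 161 212 226 206 150 112 113 118 137 151 157 161 168 167 167 164
  163 165 167 168 166 128]
 [131 130 155 206 219 193 139 113 120 127 136 141 156 165 168 162 163 164
  165 166 163 165 163 123]
 [132 130 138 168 175 157 133 132 140 139 130 130 151 163 160 143 142 156
  161 158 147 140 136 101]
 [115 113 115 121 121 117 115 129 134 133 116 116 132 140 133 119 118 130
  139 137 121 115 111  88]
 [115 118 114 109 103  97  97 109 114 112 110 107 111 113 113 109 106 111
  113 112 112 109 108  91]]
```

View pics/q1.png

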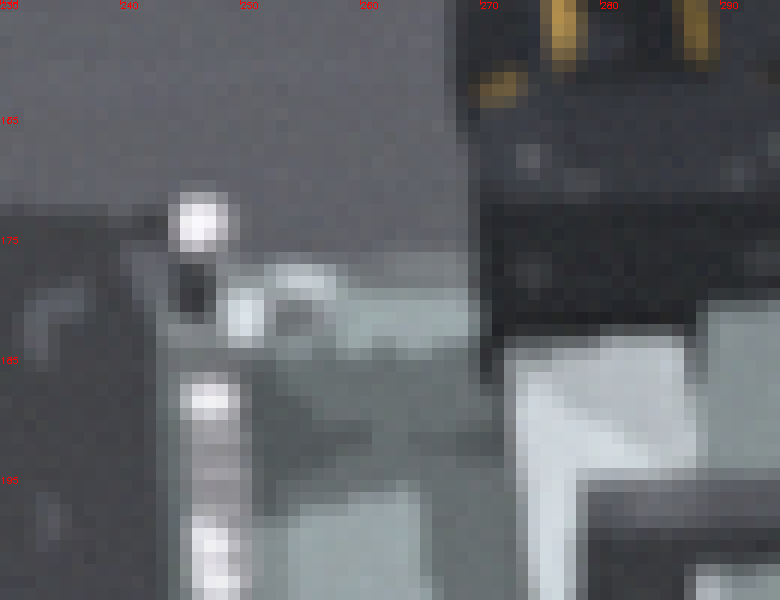

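View pics/q2.png

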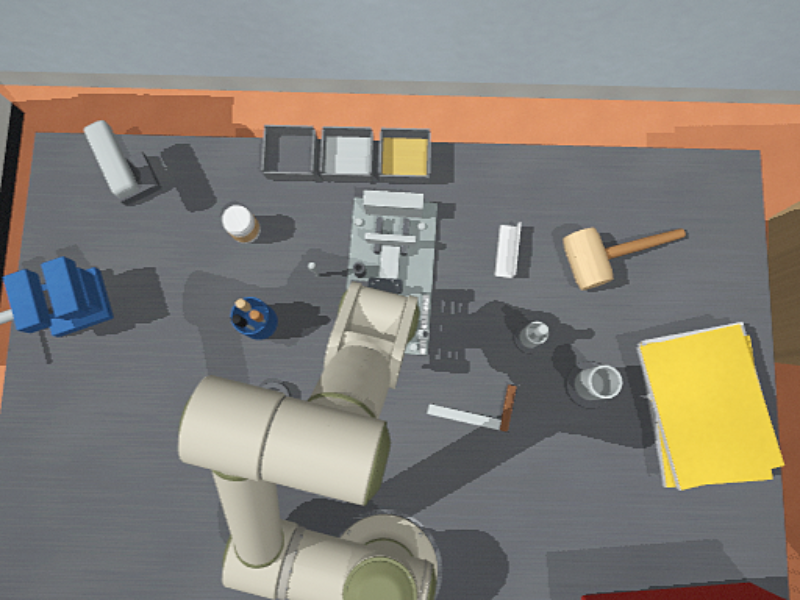

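The view shows an independent check: the finger's shadow near (256,191) and the pointer's shadow near (267,191) fall on the plate almost in line. I'll work that out.

```bash
python3 - <<'E'
from m import *
th=-.0385;R=np.array([[np.cos(th),-np.sin(th)],[np.sin(th),np.cos(th)]]);O=np.array([.6578,.0076])
L=lambda p:R.T@(p[:2]-O)
s=np.load("pics/s_q.npy").mean(2);sk=np.load("pics/s_k.npy").mean(2);sn=np.load("pics/s_n.npy").mean(2);sp=np.load("pics/s_p.npy").mean(2)
print(s[185:199,252:272].astype(int))
print("k");print(sk[204:214,262:272].astype(int))
print("n");print(sn[186:200,262:272].astype(int))
print("0 finger shadow");print(np.load("pics/scene0.npy").mean(2)[186:198,252:262].astype(int))
for r,c in((209.5,269),(191.5,267),(191.5,257),(191,257),(192,257)): print(r,c,L(onz("scene",c,r,.012)))
E
```

```text
[[ 97 109 114 112 110 107 111 113 113 109 106 111 113 112 112 109 108  91
   53  71]
 [ 91 101 108 109 108 108 108 107 107 107 109 107 108 108 112 110 111  97
   65  70]
 [ 88  96 103 107 110 109 111 108 107 110 109 108 111 110 109 107 112 105
   86  80]
 [ 87  87  91 100 107 109 110 109 111 110 109 110 109 109 108 107 112 109
  103  92]
 [ 89  90  88  90 104 108 109 110 107 111 109 110 106 109 109 109 108 106
  105  90]
 [ 86  87  87  90  95  98  97  95  98 106 110 110 107 107 109 106 102  98
   93  87]
 [ 89  87  88  89  89  90  90  90  94 107 108 108  99 100  99  98  90  88
   86  81]
 [ 85  88  88  87  86  90  95  98 101 107 108 107 104 101  99  98  91  89
   85  85]
 [ 86  88  86  91  90  97 106 106 107 109 108 107 108 106 107 108 100 100
   98  95]
 [ 89  89  93  95 102 104 109 108 108 106 107 111 110 106 109 107 108 107
  105 105]
 [ 88  98 102 105 107 107 106 113 113 114 120 132 123 111 108 108 108 111
  109 105]
 [ 90 102 109 113 114 116 119 137 143 141 146 154 143 119 107 108 108 109
  107 108]
 [ 94 105 118 138 142 142 145 156 161 160 162 165 156 126 109 108 107 110
  108 
[... 1137 characters left out ...]
 shadow
[[140 156 163 164 165 163 160 163 160 162]
 [147 150 155 157 161 161 161 158 161 165]
 [135 140 140 151 161 160 163 160 160 160]
 [135 142 139 139 148 160 161 160 162 162]
 [142 139 139 140 149 149 148 148 151 162]
 [139 143 141 138 141 139 139 142 144 157]
 [137 136 140 133 136 138 148 151 152 159]
 [133 137 140 141 140 152 158 162 156 157]
 [137 142 141 150 156 154 159 156 145 140]
 [137 151 152 157 164 157 160 145 128 122]
 [144 155 162 162 159 164 158 156 143 139]
 [139 150 158 160 163 163 161 161 153 161]]
209.5 269 [-0.08246977 -0.03028312]
191.5 267 [-0.14416102 -0.0309181 ]
191.5 257 [-0.14570933 -0.05788397]
191 257 [-0.14747952 -0.05777934]
192 257 [-0.14394268 -0.05798839]
```

The shadow check agrees to about 0.5 mm: the finger lies at clamp x ≈ -159.6 mm and the pointer at ≈ -159.2 mm. The top view shows the pin in the small holder at (537,330) and the bystanders where they were. Handing in while holding.

```bash
python3 - <<'E'
from bench import observe, sign_off
o=observe();print(o["clock"],o["position"],o["grip_width"],o["ft_force"])
print(sign_off())
E
```

```text
18.2 [0.49689781 0.01301383 0.06530114] 0.015585035359290086 [10.50195467  2.02854693 -4.49351891]
the job is handed in; nothing more can be done
None
```

I pulled the locking pin out of its sleeve and stood it, point down, in the smaller holder. Then I drew the handle out about 60.0 mm and handed in at 18.2 s, still gripping it at 45 N. No verdict was reported.

**Pointer and index:** The gripper's travel gives 60.0 mm of pull. The index setting measured 59.5 mm from its finger, about 60.2 mm from its screw and about 60.4 mm from its block. The shadow check puts the pointer and index tip level to about 0.5 mm.

**Limits of that check:** The arm hid the pointer in the top view, so I could not see it against the index tip there. In the scene view a plate bolt overlaps the index finger. The level therefore rests on travel, the earlier pictures and the shadows, and is good to about 1 mm.

**Holding and the rest:**
- **Force:** The wrist read about 10.5 N along the pull, which fits the spring.
- **Tilt:** The tool had tilted 0.013 rad under the load.
- **Pin and bystanders:** In the last top picture the pin was in the holder, where it had leaned slightly when released, and the index block and bystanders looked unmoved.

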